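Sort the stripped drum-brake parts into their insert trays

TASK

The drum brake has been stripped: put its four parts - long return spring, short return spring, star-wheel adjuster and nut - each into the grey insert tray whose pocket is made for it, lying flat in the bottom of the pocket and in its middle. The two plain troughs take a spring each, by length; the adjuster goes in the trough with the stepped recess, its star wheel in the narrower step and not in the wide finger notch; the nut goes in the small tray. Leave the paint marker where it lies.

Things in the scene. Friction and masses are not known exactly. Their poses are not given: they have to be found in the camera images.
- spring_long: The longer of two steel drum-brake return springs, 159 mm over its hooked wire ends, 11 mm high, 30 g. y runs along it. To be gripped across x by its thick coil, 11 mm wide, which reaches from y = -36 to +26 mm and is centred on x = -1.5 mm. Lies flat on a grey mat 2 mm thick. Origin: underside, middle of its outline; z up.
- spring_short: The shorter of the two return springs, 117 mm over its hooked wire ends, 9 mm high, 30 g. y runs along it. To be gripped across x by its coil, 8 mm wide, which reaches from y = -18 to +18 mm and is centred on x = -2 mm. Lies flat on a grey mat 2 mm thick. Origin: underside, middle of its outline; z up.
- adjuster: Brake-shoe adjuster: a thin threaded strut 127 mm long along y with a toothed star wheel, 24 mm across and 4 mm thick, round it at y = -8 mm, somewhat off its middle; 50 to 100 g. To be gripped across x by the barrel, 12 mm wide, at y = 14 to 34 mm, low down (the grippable part is from 0 to 10 mm high). Lies flat on a grey mat 2 mm thick. Origin: underside, middle of its outline; z up.
- star_wheel (a point): Centre of the adjuster's star wheel, 12 mm above the adjuster's underside; it tells which way round the adjuster lies.
- nut: Hexagon steel nut, 22 mm across the flats (two flats face along its x and -x, the others every 60 degrees), 24 mm across the corners, 12 mm high, 25 to 50 g. Lies flat on a grey mat 2 mm thick. Origin: underside, middle of its outline; z up.
- tray_long: Insert tray for the long spring: the longest tray, 199 x 86 mm. Its pocket is a straight trough 179 mm long and 32 mm wide with one finger notch across its middle, 40 mm long and 70 mm wide. Grey plastic with a black pocket floor, fixed, 13 mm high, pocket floor at 4 mm. Origin: middle of its underside; y along the trough, x across, z up.
- tray_short: Insert tray for the short spring: 157 x 86 mm. Its pocket is a straight trough 137 mm long and 32 mm wide with one finger notch across its middle, 40 mm long and 70 mm wide. Grey plastic with a black pocket floor, fixed, 13 mm high, pocket floor at 4 mm. Origin: middle of its underside; y along the trough, x across, z up.
- tray_adjuster: Tray for the adjuster: 163 x 86 mm. Its pocket is a trough 143 mm long and 32 mm wide that widens in two steps: a recess 48 mm wide from y = -20 to +4 mm, for the star wheel, and next to it a finger notch 70 mm wide from y = +4 to +44 mm. Grey plastic with a black pocket floor, fixed, 13 mm high, pocket floor at 4 mm. Origin: middle of its underside; y along the trough, x across, z up.
- tray_nut: Insert tray for the nut: the small one, 90 mm across (x) and 72 mm along y. Its pocket is a 46 mm square with a finger notch across it, 36 mm long (y) and 74 mm wide (x). Grey plastic with a black pocket floor, fixed, 13 mm high, pocket floor at 4 mm. Origin: middle of its underside; y along the trough, x across, z up.
- paint_marker: White and yellow paint marker, 125 mm long along y, 15 mm thick, lying loose among the parts; not part of the job. Origin: underside, middle of its length.

How it is judged:
At the end, for the whole second after the job is handed in: Each part rests flat on the pocket floor of its own tray (within 0.15 rad). Springs and adjuster: within 14 mm across and 12 mm along the trough from its middle and 0.2 rad of its line; star wheel on the recess side (tray y < 0). Nut: within 16 mm of the middle in x and y (x of spring_long in the frame of tray_long between -0.014 and 0.014 m and y of spring_long in the frame of tray_long between -0.012 and 0.012 m and z of spring_long in the frame of tray_long below 0.008 m and angle between each of spring_long, spring_short, adjuster, nut's own z axis and vertical below 0.15 rad and linear speed of each of spring_long, spring_short, adjuster, nut below 0.02 m/s and angle between the y axis of spring_long and the y axis of tray_long, either way round below 0.2 rad and x of spring_short in the frame of tray_short between -0.014 and 0.014 m and y of spring_short in the frame of tray_short between -0.012 and 0.012 m and z of spring_short in the frame of tray_short below 0.008 m and angle between the y axis of spring_short and the y axis of tray_short, either way round below 0.2 rad and x of adjuster in the frame of tray_adjuster between -0.014 and 0.014 m and y of adjuster in the frame of tray_adjuster between -0.012 and 0.012 m and z of adjuster in the frame of tray_adjuster below 0.008 m and angle between the y axis of adjuster and the y axis of tray_adjuster, either way round below 0.2 rad and y of star_wheel in the frame of tray_adjuster below 0 m and x of nut in the frame of tray_nut between -0.016 and 0.016 m and y of nut in the frame of tray_nut between -0.016 and 0.016 m and z of nut in the frame of tray_nut below 0.008 m); the robot touches nothing.
It fails at once if the paint marker is moved more than 30 mm (distance of paint_marker from where it was at the start of the episode above 0.03 m).
It also fails if it takes over 96 s, if anything falls off the work surface, if the arm or the gripper's body presses on something with over 40 N, if the wrist force passes 120 N, or if a joint passes its speed limit or range.

ROBOT

A 6-joint arm with a two-finger parallel gripper is mounted at the origin on a cart in front of the work surface, level with it; the furniture and walls round the work are solid. World frame = base frame: x ahead of the robot, y to its left, z up, the work surface at z = 0. Lengths are in m, angles in rad, forces in N, time in s.
With the tool pointing down it reaches from about 0.275 to 1 m from the base axis. Payload 8.4 kg.
Tool frame: the origin (TCP) lies on the centre line of the jaws, within the pads' length; the fingertips stand 17 mm ahead of it and the grasp point (between the pads) lies 2 mm behind it (bot.tcp_to_tips is the y of the fingertips in the tool frame, in m); y points along the fingers, z is the direction in which the jaws open and shut, and the axes are right-handed (so a half turn about y gives the same grasp; the last joint's range is limited). The gripper opens to 85 mm and grips with 20 to 120 N. Pads are 22 mm wide; open, the fingers measure 114 mm over their backs; the gripper's body (76 mm by 85 mm) begins 54 mm behind the grasp point. The pads swing forward as they close: fully open they stand 13 mm farther back than shut.
Start: joints at [1.207, 0.353, 1.633, -0, 1.155, -0.002], TCP at [0.221, 0.585, 0.248] pointing down, gripper open.
Joint ranges: [-2.63, 2.63], [-0.92, 2.1], [0.06, 2.66], [-1.3, 4.44], [0, 2.69], [-3.02, 3.02]. Speed limits (rad/s): [2.22, 2.22, 2.79, 3.14, 3.14, 3.14].

INTERFACE

Orientations are given as a unit quaternion [x, y, z, w].
In Python, from workcell import bot, hand, kinematics, get_obs, vision, hand_in gives the robot as it stands. The module is installed in compiled form; this text tells all that it offers. Calls block until the motion is done:
- bot.reach(position, orientation): joint-space move of the TCP to a pose.
- bot.servo_line(position, ori=None, velocity=0.15): straight line of the TCP; ori=None keeps the orientation; velocity is the mean speed in m/s.
- bot.goto_joints(angles): joint-space move.
- hand.move_gripper(opening, strength=None): finger opening in m; strength is the grip in N (None keeps the last); returns when the fingers have stopped.
- bot.dwell(seconds).
- kinematics.solve_ik(position, orientation): joint angles nearest the present ones, or None.
- get_obs(): the state.
- vision.read_camera(name): name is "side" or "top"; returns a dict with "frame" (480x640x3 uint8, red, green, blue), "intrinsics" (3x3 intrinsics, pixels), "view" (4x4, takes a point from world to camera coordinates). Camera axes: x right, y down, z forward; pixel columns grow to the right and rows downward; lengths in m; the calibration is good to about 2 mm. A picture is of the moment at which its call begins. There is no depth.
A pose or a line that the arm cannot do raises bot.IKError and nothing moves.
- hand_in(): hands the job in, once; it reports no verdict.
The state is a dict: "time_s": time; "joint_pos": joint angles; "joint_vel": joint speeds; "joint_efforts": joint torques, N m; "position": TCP position; "orientation": TCP orientation; "wrist_force": force on the tool from outside, world axes, zero at the start; "ft_torque": the same for the moment, N m; "gripper_width": finger opening in m.
Only numpy, scipy, OpenCV 4.12 (cv2) and the standard library are available. Lean on these libraries where they do the work, as an engineer would, in place of code of your own. Each camera call takes 0.05 s, during which the arm holds its last target.

## Working session

There is one attempt and no reset: what is moved stays moved. The work goes in short steps, each a Python script; the robot and the scene stay as the last script left them, time stands still between calls to the robot, and variables do not carry over. Pictures are saved under pics/ and viewed, and the job is handed in when it is done.

```bash
mkdir -p pics; ls; python3 - <<'E'
from workcell import *
import cv2,numpy as np
for n in ("top","side"):
    r=vision.read_camera(n); cv2.imwrite(f"pics/{n}0.png",r["frame"][:,:,::-1]); 
    np.savez(f"{n}.npz",**r); print(n,r["intrinsics"].round(1).tolist(),r["view"].round(4).tolist())
o=get_obs(); print(o["time_s"],o["position"],o["orientation"],o["gripper_width"],bot.tcp_to_tips)
E
```

```text
pics
top [[534.8, 0.0, 319.5], [0.0, 534.8, 232.9], [0.0, 0.0, 1.0]] [[-0.0054, -1.0, -0.0023, -0.0366], [-0.9983, 0.0056, -0.0576, 0.5035], [0.0576, 0.002, -0.9983, 1.2977], [0.0, 0.0, 0.0, 1.0]]
side [[549.0, 0.0, 317.6], [0.0, 549.0, 243.3], [0.0, 0.0, 1.0]] [[-0.9996, 0.0212, -0.0202, 0.4978], [0.0278, 0.4673, -0.8836, 0.0495], [-0.0093, -0.8838, -0.4677, 1.227], [0.0, 0.0, 0.0, 1.0]]
0.1 [0.22106445 0.58414236 0.24760601] [ 0.6960298  -0.12730079  0.12712898 -0.69510808] 0.08550246675208562 0.017
```

View pics/top0.png

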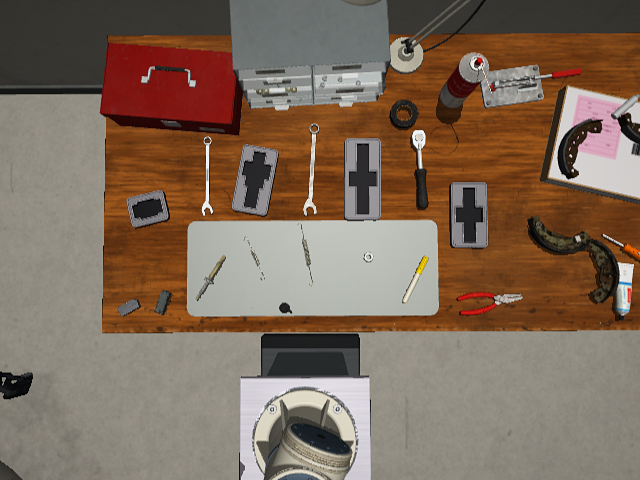

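View pics/side0.png

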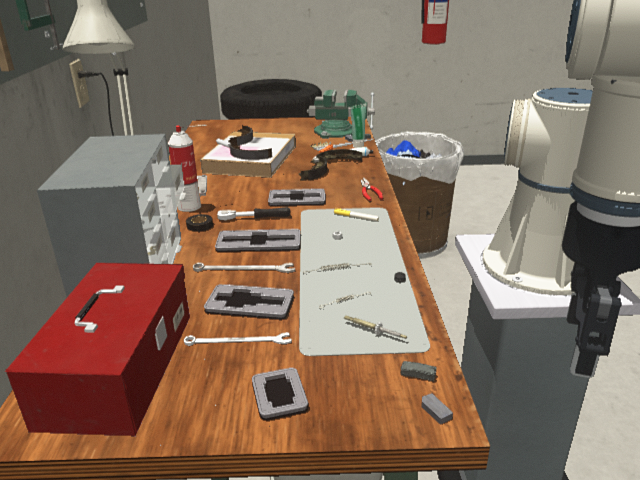

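The top view shows, on the mat, the adjuster at (210,277), the short spring at (254,257), the long spring at (306,254), the nut at (368,257) and the marker at (416,278). The trays are nut (148,208), adjuster (255,180), long (363,179) and short (469,215). I'll zoom in.

```bash
python3 - <<'E'
import cv2
t=cv2.imread("pics/top0.png")
cv2.imwrite("pics/z1.png",cv2.resize(t[225:310,190:390],None,fx=4,fy=4,interpolation=cv2.INTER_CUBIC))
cv2.imwrite("pics/z2.png",cv2.resize(t[130:260,120:320],None,fx=4,fy=4,interpolation=cv2.INTER_CUBIC))
cv2.imwrite("pics/z3.png",cv2.resize(t[130:260,310:510],None,fx=4,fy=4,interpolation=cv2.INTER_CUBIC))
s=cv2.imread("pics/side0.png")
cv2.imwrite("pics/z4.png",cv2.resize(s[200:360,290:450],None,fx=3.75,fy=3.75,interpolation=cv2.INTER_CUBIC))
E
```

```text
(no output)
```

View pics/z1.png

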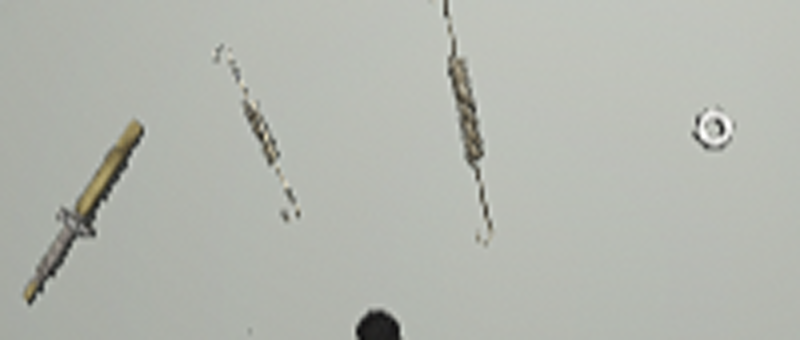

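View pics/z2.png

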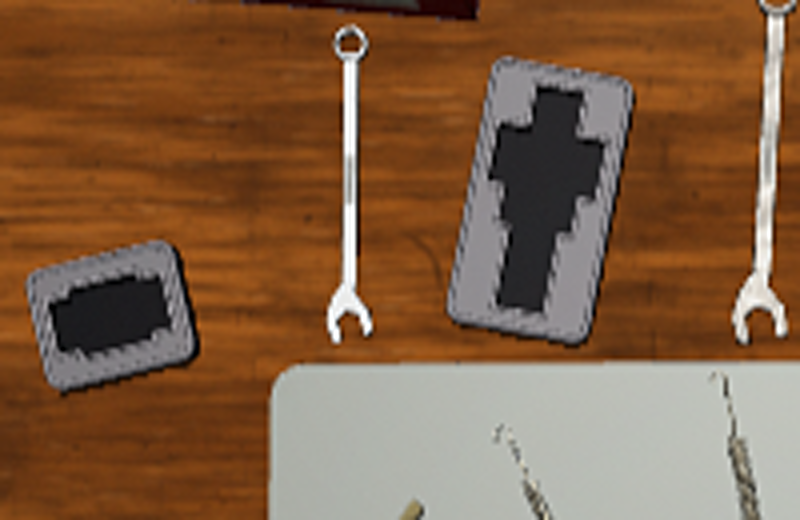

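View pics/z3.png

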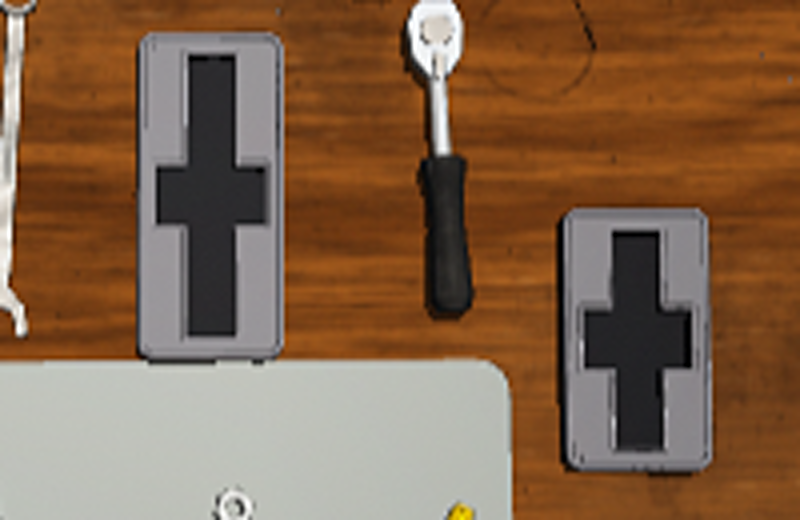

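View pics/z4.png

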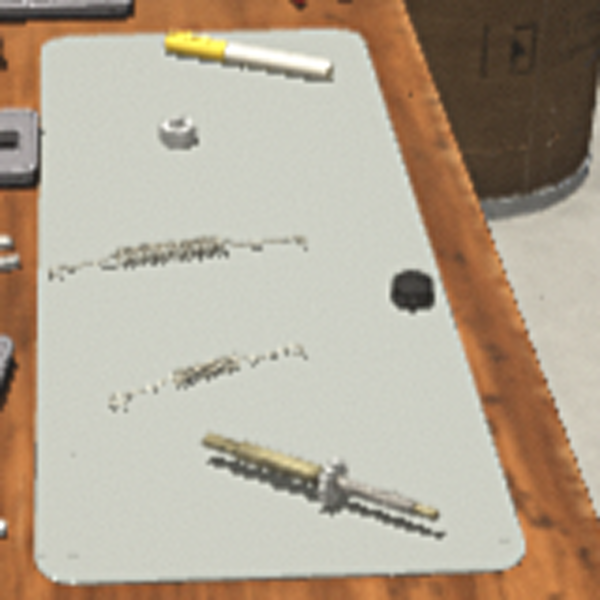

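```bash
cat > h.py <<'E'
import numpy as np, cv2
from scipy.spatial.transform import Rotation as R
def cam(n):
    d=np.load(f"{n}.npz"); return d["intrinsics"],d["view"]
def unproj(n,uv,z):
    K,V=cam(n); uv=np.atleast_2d(uv).astype(float)
    d=(np.linalg.inv(K)@np.c_[uv,np.ones(len(uv))].T); Rm=V[:3,:3]; c=-Rm.T@V[:3,3]
    w=Rm.T@d; s=(z-c[2])/w[2]; return (c[:,None]+w*s).T[:,:2]
def proj(n,P):
    K,V=cam(n); P=np.atleast_2d(P); p=K@(V[:3,:3]@P.T+V[:3,3:]); return (p[:2]/p[2]).T
def quat(th):
    z=np.array([np.cos(th),np.sin(th),0]); y=np.array([0,0,-1.]); x=np.cross(y,z)
    return R.from_matrix(np.c_[x,y,z]).as_quat()
E
python3 - <<'E'
from h import *
img=np.load("top.npz")["frame"]; hsv=cv2.cvtColor(img,cv2.COLOR_RGB2HSV)
# trays
for n,(u0,u1,v0,v1) in dict(nut=(120,178,182,235),adj=(228,284,138,221),long=(338,388,132,219.5),short=(444,494,175,255)).items():
    v1=int(v1+.5); c=hsv[v0:v1,u0:u1]; rgb=img[v0:v1,u0:u1].astype(int)
    m=((c[...,1]<60)).astype(np.uint8)
    k=cv2.connectedComponentsWithStats(m); i=1+np.argmax(k[2][1:,4]); m=(k[1]==i).astype(np.uint8)
    m=cv2.morphologyEx(m,cv2.MORPH_OPEN,np.ones((3,3)))
    ys,xs=np.nonzero(m); P=unproj("top",np.c_[xs+u0,ys+v0],0.012)*1000
    r=cv2.minAreaRect(P.astype(np.float32)); print("outline",n,np.round(r[0],1),np.round(r[1],1),round(r[2],1))
    d=((img[v0:v1,u0:u1].max(2)<60)).astype(np.uint8)
    k=cv2.connectedComponentsWithStats(d,connectivity=4); i=1+np.argmax(k[2][1:,4])
    ys,xs=np.nonzero(k[1]==i); P=unproj("top",np.c_[xs+u0,ys+v0],0.004)*1000
    r=cv2.minAreaRect(P.astype(np.float32)); w,V=np.linalg.eigh(np.cov(P.T)); a=np.degrees(np.arctan2(V[1,1],V[0,1]))
    print("  pocket",np.round(r[0],1),np.round(r[1],1),round(r[2],1),"mean",P.mean(0).round(1),"pca",round(a,1))
g=cv2.cvtColor(img,cv2.COLOR_RGB2GRAY).astype(int); lab=cv2.cvtColor(img,cv2.COLOR_RGB2LAB).astype(int)
bg=cv2.medianBlur(img,31); diff=np.abs(img.astype(int)-bg.astype(int)).max(2)
for n,(u0,u1,v0,v1,z) in dict(adj=(192,228,250,304,.014),short=(240,270,232,283,.007),long=(293,318,222,290,.0075),nut=(358,378,248,266,.014),marker=(400,432,250,307,.01)).items():
    m=(diff[v0:v1,u0:u1]>18); ys,xs=np.nonzero(m); P=unproj("top",np.c_[xs+u0,ys+v0],z)*1000
    w,V=np.linalg.eigh(np.cov(P.T)); d=V[:,1]; d=d*np.sign(d[0]); t=(P-P.mean(0))@d; s=(P-P.mean(0))@[-d[1],d[0]]
    mid=P.mean(0)+d*(t.max()+t.min())/2
    r=cv2.minAreaRect(P.astype(np.float32))
    print(n,len(P),"mean",P.mean(0).round(1),"mid",mid.round(1),"len",round(np.ptp(t),1),"wid",round(np.ptp(s),1),"ang",round(np.degrees(np.arctan2(d[1],d[0])),1),"rect",np.round(r[0],1),np.round(r[1],1))
E
```

```text
outline nut [566.3 385.2] [77.3 93.8] 13.8
  pocket [566.4 388. ] [43.7 71.3] 13.8 mean [567.4 388.3] pca 103.5
outline adj [636.6 120.2] [ 90.3 168. ] 79.4
  pocket [638.6 121.9] [ 67.6 139.3] 78.9 mean [643.5 120.8] pca 169.4
outline long [ 638.1 -145.4] [ 89.4 202. ] 89.5
  pocket [ 639.2 -145.9] [ 64.7 173. ] 89.5 mean [ 639.  -146.6] pca 179.4
outline short [ 547.1 -407.7] [ 88.6 161.6] 88.9
  pocket [ 546.6 -409.9] [ 64.4 134.4] 88.8 mean [ 547.3 -410. ] pca -179.7
adj 304 mean [396.9 226.6] mid [394.9 227.9] len 129.3 wid 26.5 ang -32.4 rect [395.1 228.6] [ 26.3 128.9]
short 112 mean [443.  120.4] mid [444.2 120.9] len 115.9 wid 15.5 ang 23.3 rect [443.7 122. ] [115.9  15.1]
long 181 mean [453.9  -6.3] mid [451.8  -6.7] len 158.3 wid 15.4 ang 10.5 rect [451.7  -5.8] [158.3  14.8]
nut 73 mean [ 443.  -157.4] mid [ 444.3 -158. ] len 27.8 wid 24.4 ang -21.6 rect [ 444.2 -157.2] [25.9 24.3]
marker 326 mean [ 390.1 -272.3] mid [ 388.2 -271.3] len 130.5 wid 17.4 ang -26.8 rect [ 388.2 -271.4] [ 17.3 130.5]
```

```bash
cat >> h.py <<'E'
D=np.radians
T=dict(nut=(566.3,387,D(13.8)+np.pi/2*0),adj=(637.5,121,D(-10.9)),long=(638.7,-145.7,D(-.55)),short=(547,-409,D(-1.1)+0))
# angle of the long (y) axis; for the nut tray: angle of y
P=dict(adj=(395,228,D(-32.4)),short=(444,121.3,D(23.3)),long=(452,-6.2,D(10.5)),nut=(444,-157.5,0))
E
python3 - <<'E'
from h import *
for n in ("top","side"):
    f=4
    im=np.load(f"{n}.npz")["frame"][:,:,::-1].copy()
    u0,v0,w,h=(120,130,390,180) if n=="top" else (190,180,260,250)
    f=2 if n=="top" else 2.3
    im=cv2.resize(im[v0:v0+h,u0:u0+w],None,fx=f,fy=f,interpolation=cv2.INTER_CUBIC)
    def L(a,b,c):
        q=((proj(n,np.array([a,b]))-[u0,v0]+.5)*f*8).round().astype(int); cv2.line(im,tuple(q[0].tolist()),tuple(q[1].tolist()),c,1,cv2.LINE_AA,3)
    for k,(x,y,a) in P.items():
        l,z={'adj':(127,.014),'short':(117,.007),'long':(159,.0075),'nut':(24,.014)}[k]
        d=np.array([np.cos(a),np.sin(a)]);e=np.array([-d[1],d[0]]); o=np.array([x,y])
        pt=lambda s,t:np.r_[(o+s*d+t*e)/1000,z]
        L(pt(-l/2,0),pt(l/2,0),(0,0,255)); L(pt(0,-12),pt(0,12),(0,0,255))
        if k=='adj': L(pt(-8,-12),pt(-8,12),(255,0,0)); L(pt(24,-10),pt(24,10),(0,255,0))
    for k,(x,y,a) in T.items():
        l,w2={'adj':(163,86),'short':(157,86),'long':(199,86),'nut':(72,90)}[k]
        d=np.array([np.cos(a),np.sin(a)]);e=np.array([-d[1],d[0]]); o=np.array([x,y])
        pt=lambda s,t:np.r_[(o+s*d+t*e)/1000,.013]
        c=[pt(s*l/2,t*w2/2) for s,t in((1,1),(1,-1),(-1,-1),(-1,1))]
        for i in range(4): L(c[i],c[i-1],(0,255,0))
    cv2.imwrite(f"pics/ov_{n}.png",im)
im=np.load("top.npz")["frame"][:,:,::-1]; s=np.load("side.npz")["frame"][:,:,::-1]
a=cv2.resize(im[246:270,356:380],(384,384),interpolation=cv2.INTER_CUBIC);b=cv2.resize(s[224:248,326:350],(384,384),interpolation=cv2.INTER_CUBIC)
cv2.imwrite("pics/nut.png",np.hstack([a,b]))
E
```

```text
(no output)
```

View pics/ov_top.png

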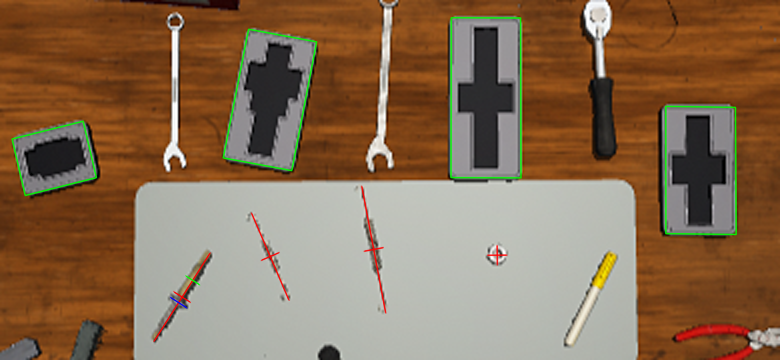

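View pics/ov_side.png

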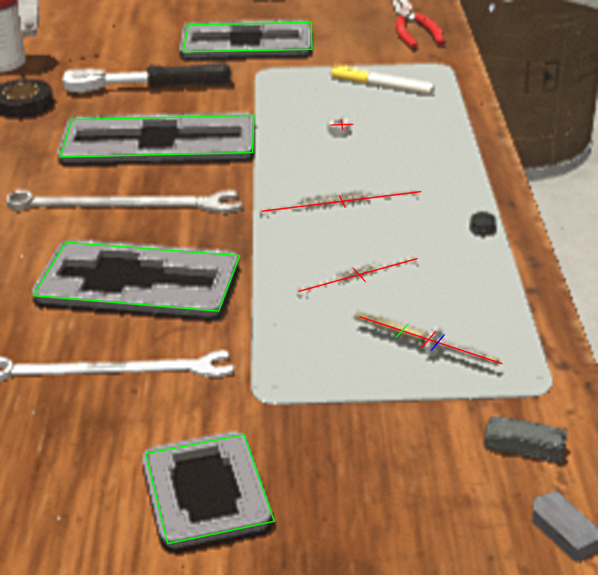

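View pics/nut.png

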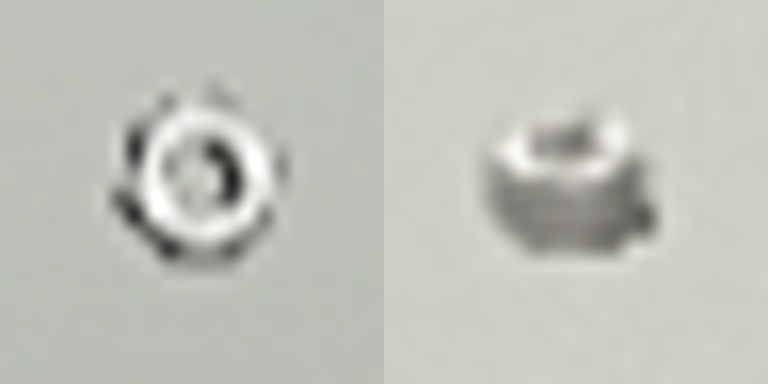

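Both cameras agree with the measured poses, and the fitted lengths of 129, 116 and 158 mm match the given 127, 117 and 159 mm. I'll check IK for every waypoint, then start with the adjuster.

```bash
cat >> h.py <<'E'
def off(o,s): return np.array([o[0]+s*np.cos(o[2]),o[1]+s*np.sin(o[2])])/1000
P['nut']=(446,-157.5,D(74-90)); T['nut']=(566.5,387,D(103.8-90))
G=dict(adj=24,short=0,long=0,nut=0)
def grasp(k,br): return off(P[k],G[k]),quat(P[k][2]+np.pi/2+br*np.pi)
def place(k,br): return off(T[k],G[k]),quat(T[k][2]+np.pi/2+br*np.pi)
E
python3 - <<'E'
from h import *
from workcell import *
print(unproj("top",[[368.1,256.7]],.014))
for k in P:
    for br in (0,-1):
        for nm,f,z in(("g",grasp,.021),("gu",grasp,.14),("p",place,.024),("pu",place,.14)):
            p,q=f(k,br); s=kinematics.solve_ik(np.r_[p,z],q); print(k,br,nm,p.round(3),None if s is None else np.round(s,2))
E
```

```text
[[ 0.44435085 -0.15806801]]
adj 0 g [0.415 0.215] [ 0.47  0.48  2.12 -0.    0.55 -0.53]
adj 0 gu [0.415 0.215] [ 0.47  0.26  2.06 -0.    0.83 -0.53]
adj 0 p [0.661 0.116] [ 0.17  0.68  1.66 -0.    0.8  -1.21]
adj 0 pu [0.661 0.116] [ 0.17  0.53  1.61 -0.    1.   -1.21]
adj -1 g [0.415 0.215] [ 0.47  0.48  2.12 -0.    0.55  2.61]
adj -1 gu [0.415 0.215] [ 0.47  0.26  2.06 -0.    0.83  2.61]
adj -1 p [0.661 0.116] [ 0.17  0.68  1.66 -0.    0.8   1.93]
adj -1 pu [0.661 0.116] [ 0.17  0.53  1.61 -0.    1.    1.93]
short 0 g [0.444 0.121] [ 0.26  0.47  2.13 -0.    0.54 -1.71]
short 0 gu [0.444 0.121] [ 0.26  0.25  2.07 -0.    0.82 -1.71]
short 0 p [ 0.547 -0.409] [-0.64  0.69  1.63 -0.    0.82 -2.2 ]
short 0 pu [ 0.547 -0.409] [-0.64  0.55  1.59 -0.    1.01 -2.2 ]
short -1 g [0.444 0.121] [ 0.26  0.47  2.13 -0.    0.54  1.43]
short -1 gu [0.444 0.121] [ 0.26  0.25  2.07 -0.    0.82  1.43]
short -1 p [ 0.547 -0.409] [-0.64  0.69  1.63 -0.    0.82  0.95]
short -1 pu [ 0.547 -0.409] [-0.64  0.55  1.59 -0.    1.01  0.95]
long 0 g [ 0.452 -0.006] [-0.02  0.46  2.15 -0.    0.53 -1.77]
long 0 gu
[... 235 characters left out ...]
.53  1.37]
long -1 gu [ 0.452 -0.006] [-0.02  0.23  2.09 -0.    0.82  1.37]
long -1 p [ 0.639 -0.146] [-0.23  0.66  1.7  -0.    0.78  1.35]
long -1 pu [ 0.639 -0.146] [-0.23  0.51  1.65 -0.    0.98  1.35]
nut 0 g [ 0.446 -0.158] [-0.34  0.48  2.11 -0.    0.55 -1.63]
nut 0 gu [ 0.446 -0.158] [-0.34  0.26  2.05 -0.    0.83 -1.63]
nut 0 p [0.566 0.387] [ 0.6   0.7   1.62 -0.    0.82 -1.21]
nut 0 pu [0.566 0.387] [ 0.6   0.55  1.58 -0.    1.01 -1.21]
nut -1 g [ 0.446 -0.158] [-0.34  0.48  2.11 -0.    0.55  1.51]
nut -1 gu [ 0.446 -0.158] [-0.34  0.26  2.05 -0.    0.83  1.51]
nut -1 p [0.566 0.387] [ 0.6   0.7   1.62 -0.    0.82  1.93]
nut -1 pu [0.566 0.387] [ 0.6   0.55  1.58 -0.    1.01  1.93]
```

```bash
sed -i "s/P\['nut'\]=(446,/P['nut']=(445,/" h.py; cat > act.py <<'E'
from h import *
from workcell import *
def st(m):
    o=get_obs(); print(m,"t %.1f"%o["time_s"],"pos",np.round(o["position"],4),"w %.4f"%o["gripper_width"],"F",np.round(o["wrist_force"],1))
def pick(k,op,strength=50,dz=0):
    p,q=grasp(k,0)
    bot.reach(np.r_[p,.09],q); st("above")
    hand.move_gripper(op,strength); st("open")
    bot.servo_line(np.r_[p,.021+dz],velocity=.12); st("down")
    hand.move_gripper(0,strength); st("shut")
    bot.servo_line(np.r_[p,.11],velocity=.15); st("up")
def put(k,op,z=.0235,h=.11,far=True):
    p,q=place(k,0)
    bot.reach(np.r_[p,h],q); st("over")
    bot.servo_line(np.r_[p,z],velocity=.1); st("down")
    hand.move_gripper(op,20); st("open")
    bot.servo_line(np.r_[p,.11],velocity=.2); st("up")
def snap(n,c,box,f):
    r=vision.read_camera(c); u0,v0,u1,v1=box
    cv2.imwrite(f"pics/{n}.png",cv2.resize(np.ascontiguousarray(r["frame"][v0:v1,u0:u1,::-1]),None,fx=f,fy=f,interpolation=cv2.INTER_CUBIC))
    np.save(f"{n}.npy",r["frame"])
E
python3 - <<'E'
from act import *
pick('adj',.035); snap("adj_up","side",(230,150,450,350),3)
E
```

```text
above t 1.7 pos [0.4158 0.216  0.0904] w 0.0855 F [-0.2  0.1 -0.8]
open t 2.3 pos [0.4152 0.2152 0.09  ] w 0.0352 F [-0.6 -0.   0.3]
down t 3.0 pos [0.4155 0.2152 0.0213] w 0.0348 F [-0.3  0.3  0.5]
shut t 3.3 pos [0.4158 0.2154 0.0219] w 0.0100 F [-0.8 -1.   5.9]
up t 4.1 pos [0.4149 0.215  0.1096] w 0.0102 F [-0.6  0.5 -1.6]
```

View pics/adj_up.png

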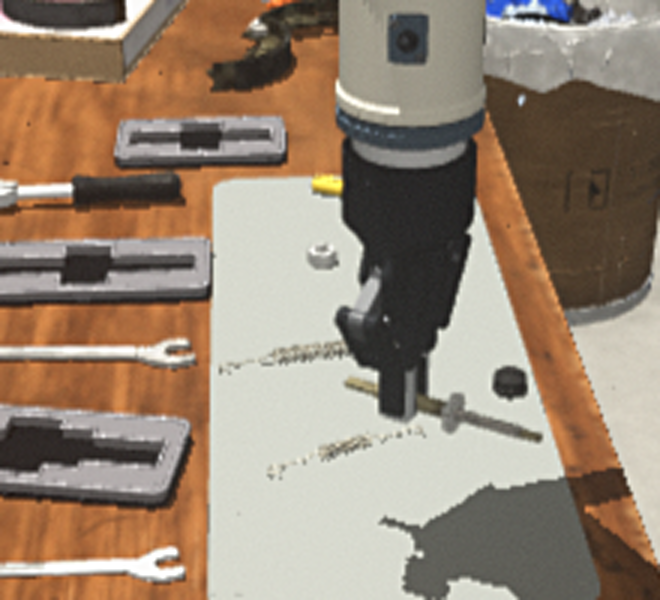

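The adjuster is held at the barrel (400,395 in the crop), level, with the star wheel at (452,410). I'll place it now.

```bash
python3 - <<'E'
from act import *
put('adj',.028)
pick('long',.035,dz=.0005); snap("s2","side",(190,180,450,430),2.3); snap("t2","top",(190,130,410,295),3)
E
```

```text
over t 5.2 pos [0.6596 0.1168 0.1091] w 0.0100 F [ 0.   0.3 -0.5]
down t 6.2 pos [0.6606 0.1165 0.024 ] w 0.0104 F [-5.   0.1  7.2]
open t 6.5 pos [0.6612 0.1165 0.0233] w 0.0281 F [ 0.5  0.8 -0.8]
up t 7.1 pos [0.6607 0.1164 0.1095] w 0.0279 F [-0.1  0.3 -0.4]
above t 8.0 pos [ 0.4535 -0.006   0.09  ] w 0.0278 F [-0.7 -0.4  0.1]
open t 8.3 pos [ 0.453  -0.0058  0.09  ] w 0.0352 F [-0.2 -0.6 -0.3]
down t 9.0 pos [ 0.4523 -0.0062  0.0217] w 0.0349 F [ 0.2 -0.2  0.2]
shut t 9.3 pos [ 0.4526 -0.0062  0.0224] w 0.0092 F [-0.9  1.1  5.2]
up t 10.1 pos [ 0.4516 -0.0062  0.1097] w 0.0091 F [ 0.5 -0.  -0.3]
```

View pics/s2.png

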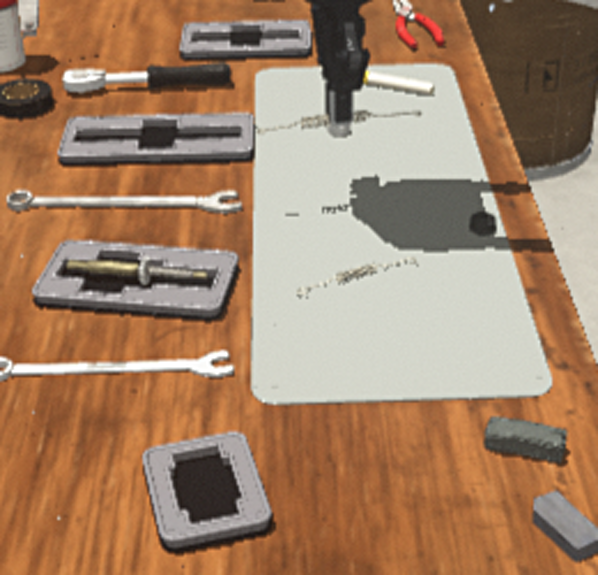

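View pics/t2.png

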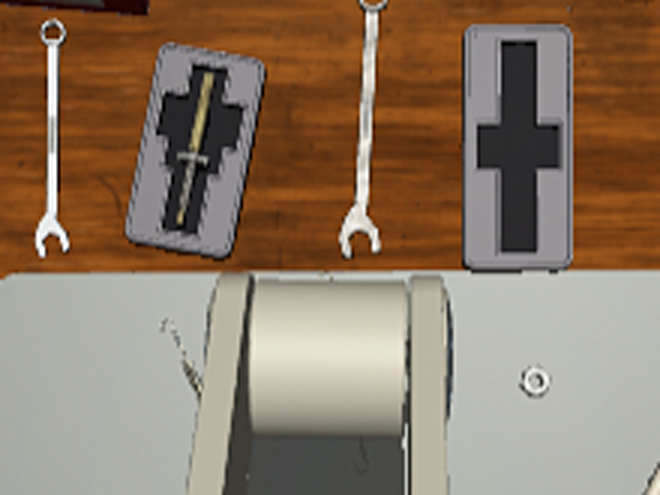

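The adjuster lies centred in its tray with the star wheel in the recess (192,160 in the top crop). The long spring is held by its coil (340,122 in the side crop). Next I'll place it and fetch the short spring.

```bash
python3 - <<'E'
from act import *
put('long',.028)
pick('short',.035,dz=.0005); snap("s3","side",(190,180,450,430),2.3); snap("t3","top",(190,130,410,295),3)
E
```

```text
over t 11.1 pos [ 0.6372 -0.1448  0.1091] w 0.0090 F [-0.4  0.7 -0.4]
down t 12.1 pos [ 0.6375 -0.1453  0.0244] w 0.0094 F [-10.2   1.8  16.9]
open t 12.4 pos [ 0.6387 -0.1457  0.0232] w 0.0278 F [-1.   0.2 -0.8]
up t 13.0 pos [ 0.6383 -0.1456  0.1095] w 0.0277 F [-0.8  0.   0.4]
above t 14.3 pos [0.4452 0.1211 0.0901] w 0.0281 F [-0.2 -0.2 -0. ]
open t 14.5 pos [0.4447 0.1208 0.09  ] w 0.0350 F [-0.2 -0.1  0.8]
down t 15.2 pos [0.4443 0.1213 0.0218] w 0.0350 F [0.4 0.7 0.1]
shut t 15.6 pos [0.4446 0.1215 0.0224] w 0.0064 F [-1.8 -0.4  6.3]
up t 16.4 pos [0.4436 0.1212 0.1097] w 0.0067 F [-0.7 -0.5 -0.5]
```

View pics/s3.png

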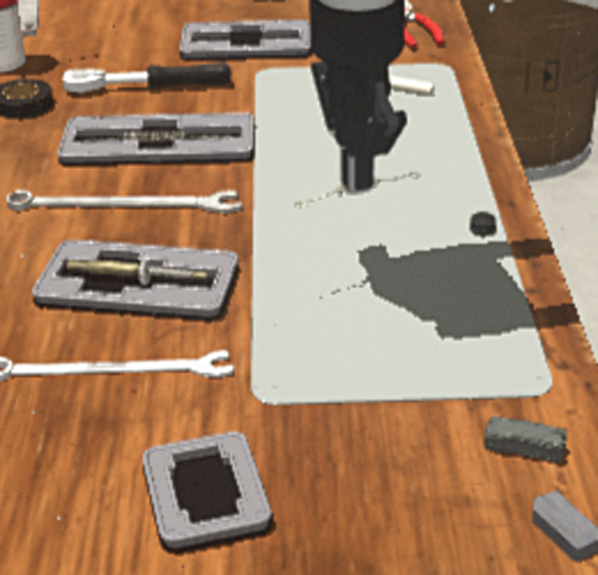

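View pics/t3.png

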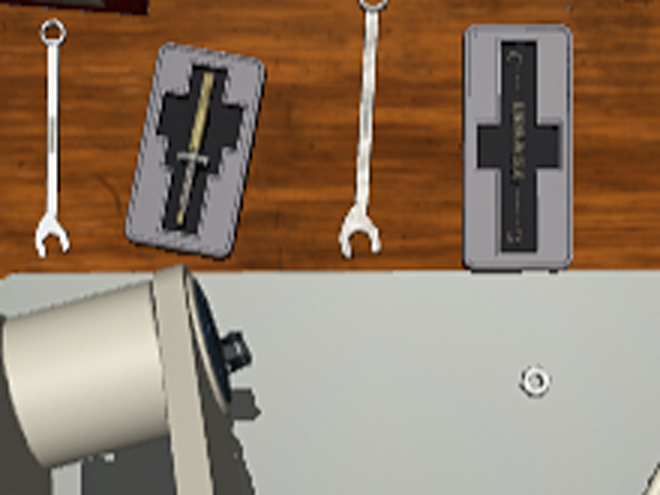

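The long spring lies in the middle of its trough (517,148 in the top crop). Touchdown reached 17 N, so I'll release the next parts 1.5 mm higher. The short spring is in the jaws (355,190 in the side crop).

```bash
python3 - <<'E'
from act import *
put('short',.028,z=.025)
pick('nut',.045,dz=.0005); snap("s4","side",(190,180,450,430),2.3); snap("t4","top",(310,130,530,295),3)
E
```

```text
over t 18.4 pos [ 0.5474 -0.4078  0.11  ] w 0.0067 F [-0.1  0.8 -0.8]
down t 19.4 pos [ 0.5472 -0.4092  0.0249] w 0.0069 F [ 0.5 -0.1  0.8]
open t 19.7 pos [ 0.5471 -0.4091  0.0251] w 0.0279 F [ 0.3  1.2 -0.3]
up t 20.3 pos [ 0.5467 -0.4088  0.1096] w 0.0278 F [-0.7  0.6 -0.5]
above t 21.4 pos [ 0.446  -0.1582  0.0899] w 0.0278 F [ 0.6 -0.1  0.1]
open t 21.7 pos [ 0.4453 -0.1581  0.09  ] w 0.0446 F [-0.3  0.5  0.7]
down t 22.4 pos [ 0.4452 -0.1576  0.0218] w 0.0446 F [ 0.  -0.6  0.9]
shut t 22.8 pos [ 0.4456 -0.1577  0.0225] w 0.0196 F [-1.1  1.4  6.8]
up t 23.5 pos [ 0.4447 -0.1574  0.1097] w 0.0196 F [ 0.1 -0.3 -0.9]
```

View pics/s4.png

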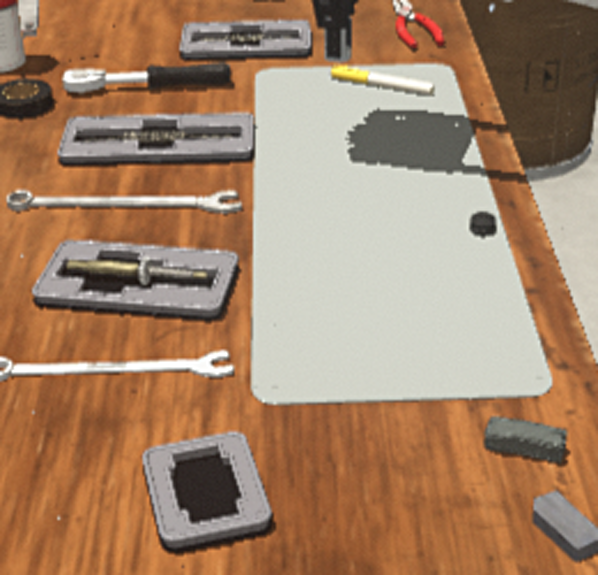

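View pics/t4.png

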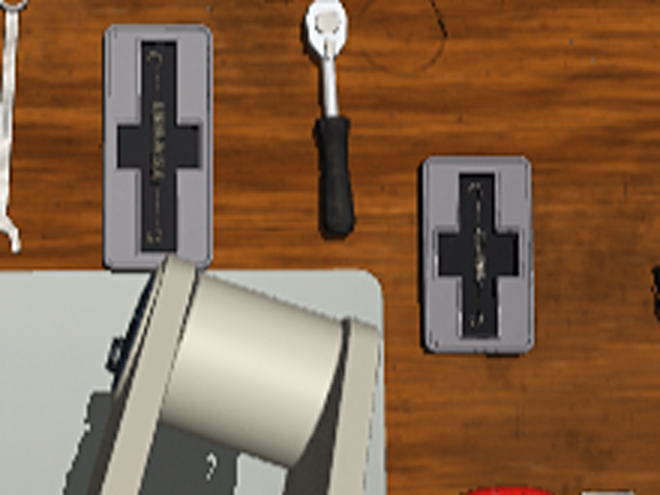

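The short spring lies in its trough (478,255 in the top crop). The nut is gone from the mat and the jaws read 19.6 mm. They have read about 2 mm under on every part, so this means they are across the flats. The marker hasn't moved.

```bash
python3 - <<'E'
from act import *
put('nut',.036,z=.025)
p,q=grasp('long',0)
bot.servo_line(np.r_[place('nut',0)[0],.25],velocity=.2)
bot.reach([.35,-.0,.3],quat(np.pi/2)); st("away")
snap("s5","side",(190,180,450,430),2.3); snap("t5a","top",(120,130,320,260),4); snap("t5b","top",(310,130,510,260),4)
E
```

```text
over t 25.6 pos [0.5669 0.3858 0.11  ] w 0.0196 F [-0.4 -0.6 -0.7]
down t 26.6 pos [0.5666 0.3871 0.0248] w 0.0193 F [ 1.3 -0.4 -0.3]
open t 26.9 pos [0.5666 0.3871 0.0251] w 0.0362 F [0.3 0.4 0.8]
up t 27.5 pos [0.5662 0.3868 0.1096] w 0.0360 F [-0.4  0.7 -1. ]
away t 30.0 pos [0.3508 0.0004 0.3001] w 0.0361 F [ 0.7  0.2 -1.1]
```

View pics/s5.png

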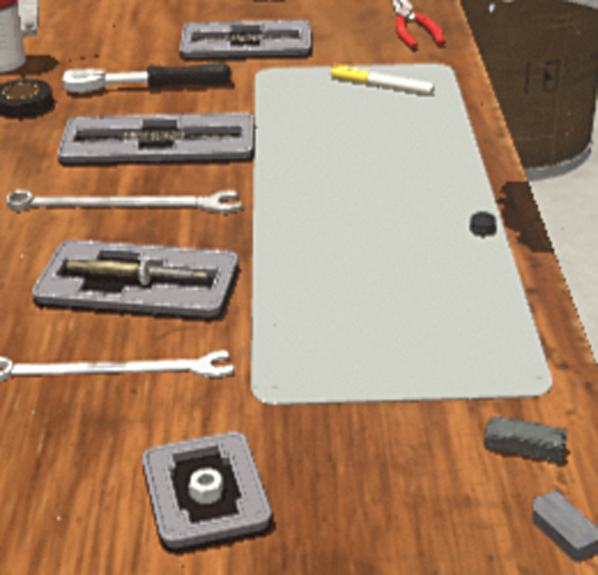

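View pics/t5a.png

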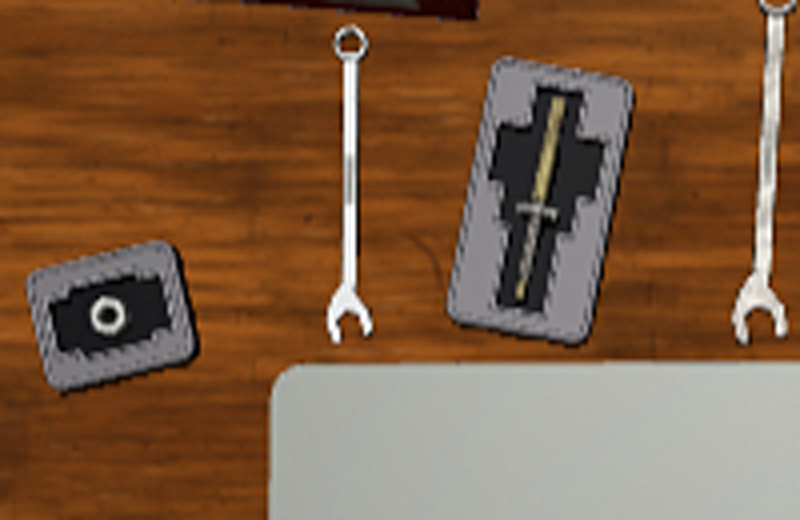

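View pics/t5b.png

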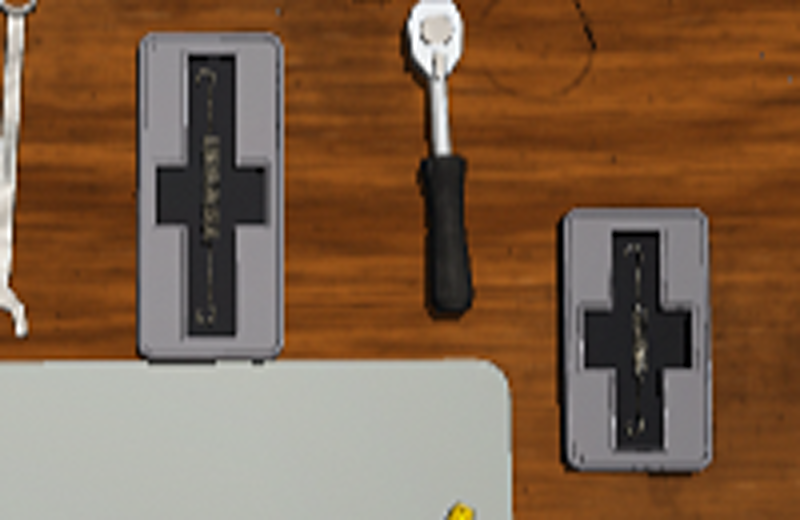

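All four parts are in their pockets. Before handing in I'll measure the residuals and check the adjuster's level, using the side view against the top view, and the marker.

```bash
python3 - <<'E'
from h import *
def rel(k,xy):
    d=np.array([np.cos(T[k][2]),np.sin(T[k][2])]); v=xy-np.array(T[k][:2]); return np.round([v@[d[1],-d[0]],v@d],1)
f=lambda z,o,s:np.array(z)/s+np.array(o)-.5
for k,e,o,h in (("adj",[(558,98),(520,297)],(120,130),.016),("long",[(207,72),(204,322)],(310,130),.009),("short",[(632,243),(634,432)],(310,130),.008),("nut",[(109,315),(109,315)],(120,130),.016)):
    p=unproj("top",f(e,o,4),h)*1000; d=p[0]-p[1]
    print(k,"mid in tray x,y",rel(k,p.mean(0)),"len",np.linalg.norm(d).round(0),"dang",round(np.degrees(np.arctan2(d[1],d[0])-T[k][2]),1) if k!="nut" else "")
# side adjuster ends
p=unproj("side",f([(62,266),(208,275)],(190,180),2.3),.016)*1000; print("adj side mid",rel("adj",p.mean(0)),[rel("adj",q) for q in p],"len",np.linalg.norm(p[0]-p[1]).round(0))
p=unproj("side",f([(206,476)],(190,180),2.3),.016)*1000; print("nut side",rel("nut",p[0]))
a=np.load("top.npz")["frame"].astype(int); b=np.load("t5b.npy").astype(int)
print("marker diff",np.abs(a-b)[250:307,400:432].max())
E
```

```text
adj mid in tray x,y [0.2 0.3] len 126.0 dang 0.2
long mid in tray x,y [-3. -1.] len 156.0 dang -0.7
short mid in tray x,y [-3.3  1.8] len 117.0 dang 0.5
nut mid in tray x,y [ 1.9 -0.6] len 0.0 dang 
adj side mid [1.5 3.7] [array([-0.4, 69.5]), array([  3.5, -62.1])] len 132.0
nut side [ 6.5 -0.7]
marker diff 8
```

```bash
python3 - <<'E'
from workcell import *
hand_in(); print(get_obs()["time_s"])
E
```

```text
the job is handed in; nothing more can be done
the job is handed in; nothing more can be done
```

All four parts are in their own trays, and I handed the job in at about 30 s of the 96 s allowed. `hand_in()` reports no verdict, so what follows rests on my own camera checks.

| Part | Across trough (mm) | Along trough (mm) | Angle off line |
|---|---|---|---|
| Adjuster | 0.2 | 0.3 | 0.2° |
| Long spring | -3.0 | -1.0 | -0.7° |
| Short spring | -3.3 | 1.8 | 0.5° |
| Nut | 1.9 | -0.6 | – |

- **Positions:** these are read from the final top view and are all well inside the limits. The adjuster's star wheel sits in the narrower recess.
- **Flatness:** I only judged this by eye. For the adjuster, the side view roughly agrees with it lying level.
- **Disagreement between cameras:** the side view put the nut about 5 mm further across and the adjuster about 3 mm further along than the top view. My pixel picks in the side view are coarser, and both readings are still within limits.
- **Contact force:** the highest wrist force I read was about 20 N, when the long spring touched down. I released the last two parts slightly higher, and neither pressed on the floor.
- **Paint marker:** no visible change between the first and last pictures.

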